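# Open the parts case and hold a heat sink flush on a tilted power module

## Task

Lever up the clear lid of the parts case with the blade of the flat pry tool, by the lip on the lid's front, until it has fallen fully open, and lay the pry tool down flat on the bench again. Then take the heat sink out of the case, tilt it to match the sloping copper face of the power module in the tilting work holder, and press it on lightly, centred and square with its long side along the face's long side and its base flush all over; finish while still gripping it and holding it pressed there. Do not push the work holder out of its set tilt, and leave the jar, the tape roll and the bin where they are.

Things in the scene. Friction and masses are not known exactly. Their poses are not given: they have to be found in the camera images.
- case: Blue tray of a clear-lidded parts case, fixed to the bench: 110 (x) x 140 (y) x 16 mm high, walls 3 mm. Origin: centre of its underside; its front (with the lip) faces -x, the hinge is at the back. The foam lining is 14 mm high; in its middle a nest 50 (x) x 70 (y) mm, floor 10 mm above the bench, holds the heat sink. The shut lid is a hollow cover of 110 x 140 mm, 16 to 50 mm above the bench.
- lid (a joint): Angle of the clear lid (rad): 0 shut, grows as it opens upward and back about the rear edge, stop at 2.0. It weighs 70 g, has light hinge friction, falls shut when left below about 1.0 and falls open to its stop when left above about 1.4.
- lid_hinge (a point): Middle of the lid's hinge line, at the back upper edge of the tray, 55 mm behind the tray's centre and 16 mm above the bench; the hinge runs along the case's y axis.
- lip (a point): Middle of the underside of the light blue lip that juts 12 mm out from the lid's front (point 6 mm out, 116 mm from the hinge). The lip is 60 mm wide (y), 3 mm thick; shut, its underside is 16 mm above the bench, with free space below. It moves and turns with the lid; shut, its axes are those of the case.
- sink: Loose aluminium heat sink, 90 g, lying base down in the case. Base plate 44 (x) x 64 (y) x 5 mm; on it 7 upright fins, 28 mm high, run along x over all 44 mm, together 36 mm wide in y: grip it across these, fingers closing along y. The base juts out 14 mm beyond the fins on each y side. Origin: centre of the base's underside; z points up through the fins. Symmetric by a half turn about z.
- spudger: Loose flat pry tool, 40 g, lying on the bench: blue handle (rear end black) 90 x 14 mm, 12 mm high, then a steel blade 12 mm wide, 2 mm thick, at mid height of the handle (5 to 7 mm above the underside). x points to the blade. Origin: on the underside, 25 mm behind the handle's front end: handle from x = -65 to +25 mm, blade on to x = +95 mm.
- spudger_tip (a point): Middle of the end of the pry tool's blade: 95 mm ahead (x) of the tool's origin and 6 mm above its underside.
- cradle: Tilting work holder, fixed to the bench: grey base 130 (x) x 150 (y) x 12 mm, side cheeks at y = +-58 mm up to 82 mm high, between them on a cross shaft (along y, 66 mm above the bench) a tilting plate with a black power module. Origin: centre of the underside of the base. A black clamp knob stands out at +y to y = 86 mm.
- face (a point): Centre of the module's copper face, 50 (x) x 70 (y) mm, 29 mm from the cross shaft, 3 mm proud of the black module body. z is the normal out of the face, y lies along the cross shaft, x points up the slope: the face is tilted about y by 0.2 to 0.55 rad and looks up and towards the holder's -x side. The tilt is clamped: it gives way only above about 4 N m.
- jar: Loose amber jar with white cap, 48 mm diameter, 65 mm high, a bystander. Origin: centre of its underside.
- roll: Loose amber tape roll lying flat, 84 mm outer diameter, 18 mm high, a bystander. Origin: centre of its underside.
- bin: Loose small blue open bin, 90 x 120 x 45 mm, a bystander. Origin: centre of its underside.
Not all that is in view belongs to the job. Several things have the shape of the spudger; the one meant has the colours described above. There is more than one size of the cradle; the job needs the middle-sized.

How it is judged (in metres and radians):
On the way, in this order (a step that is already met when the one before it is completed fails the run):
1. the lid is raised on the blade of the pry tool, not with the fingers (value of joint lid above 0.2 rad and contact force between spudger and case above 0.05 N and contact force between the fingers and case below 0.1 N), for 0.1 s.
2. the lid stands fully open (value of joint lid above 1.6 rad), for 0.2 s.
3. the pry tool is laid down flat on the bench and let go, the lid still open (height (world z) of spudger below 0.006 m and angle between spudger's own z axis and vertical below 0.1 rad and contact force between the fingers and spudger below 0.1 N and value of joint lid above 1.6 rad and linear speed of spudger below 0.03 m/s), for 0.2 s.
4. the heat sink is lifted out of the case in the fingers (height (world z) of sink above 0.06 m and contact force between the fingers and sink above 0.5 N and contact force between sink and cradle below 0.1 N), for 0.1 s.
At the end, for the whole second after the job is handed in: Fingers still grip the heat sink, pressed on the copper face with 2.5-30 N, at rest: base within 2 mm of it and parallel within 0.05 rad, centred within 8 mm each way along the face, square within 0.12 rad. Lid open beyond 1.6 rad; pry tool flat on the bench, let go (x of sink in the frame of face between -0.008 and 0.008 m and y of sink in the frame of face between -0.008 and 0.008 m and z of sink in the frame of face between -0.002 and 0.002 m and angle between the z axis of sink and the z axis of face, either way round below 0.05 rad and angle between the x axis of sink and the x axis of face, either way round below 0.12 rad and contact force between sink and cradle between 2.5 and 30 N and contact force between the fingers and sink above 1 N and linear speed of sink below 0.01 m/s and value of joint lid above 1.6 rad and height (world z) of spudger below 0.006 m and angle between spudger's own z axis and vertical below 0.1 rad and contact force between the fingers and spudger below 0.1 N); the arm keeps its last pose, push and grip.
It fails at once if the heat sink is pressed on the work holder with more than 60 N (contact force between sink and cradle above 60 N).
It fails at once if the work holder is pushed out of its set tilt (its face moves by more than 5 mm) (distance of face from where it was at the start of the episode above 0.005 m).
It fails at once if the jar is moved by more than 30 mm (distance of jar from where it was at the start of the episode above 0.03 m).
It fails at once if the roll is moved by more than 30 mm (distance of roll from where it was at the start of the episode above 0.03 m).
It fails at once if the bin is moved by more than 30 mm (distance of bin from where it was at the start of the episode above 0.03 m).
It also fails if it takes over 72 s, if anything falls off the work surface, if the arm or the gripper's body presses on something with over 40 N, if the wrist force passes 120 N, or if a joint passes its speed limit or range.

## Robot

A 6-joint arm with a two-finger parallel gripper is mounted at the origin on the work surface. World frame = base frame: x ahead of the robot, y to its left, z up, the work surface at z = 0. Lengths are in mm, angles in rad, forces in N, time in s.
With the tool pointing down it reaches from about 300 to 1000 mm from the base axis. Payload 5.1 kg.
Tool frame: the origin (TCP) lies midway between the tips of the shut fingers; the grasp point (between the pads) lies 19 mm behind it; z points along the fingers, y is the line along which they close (so a half turn about z gives the same grasp; the last joint's range is limited). The gripper opens to 95 mm and grips with 3 to 60 N. Pads are 20 mm wide; open, the fingers measure 119 mm over their backs; the gripper's body (75 mm by 180 mm) begins 59 mm behind the grasp point.
Start: joints at [1.154, 0.124, 1.65, -0, 1.367, -0.083], TCP at [212.983, 614.103, 185.356] pointing down, gripper open.
Joint ranges: [-2.61, 2.61], [-1.02, 2.33], [0.03, 2.71], [-1.35, 4.49], [0.32, 2.68], [-2.91, 2.91]. Speed limits (rad/s): [2.57, 2.57, 3.14, 3.14, 3.14, 3.14].

## Interface

Orientations are given as a rotation vector (axis times angle).
In Python, from workcell import ctrl gives the robot as it stands. The module is installed in compiled form; this text tells all that it offers.
- The arm moves only by the tool step_arm, never from a script. Its argument "plan" is a list of rows, each a list of 6 numbers: the shift along the tool's x, y, z in units of 500 mm (1.0 is 500 mm), then the turn, a rotation vector about the tool's x, y, z in units of pi rad (1.0 is pi rad). A call has 1 to 20 rows; each row is the pose to reach, as a shift and turn from the pose commanded when the call began, along the tool's axes at that moment, turning the shorter way round; what a row does not reach only later rows make up. A row lasts 1/12 s, in which the tool goes at most 41.7 mm and 7.16 degrees, less where a joint would pass 70% of its speed; a pose out of reach is approached as far as the arm can. A call with a number of a shift or a turn outside -1 to 1 is refused whole. A call with a gripper value outside its range is refused whole. "gripper" is the finger opening in mm, from 0 to 95.1, set as the call begins (left out, the last holds). The fingers move at their own pace and stop on an object; "force" is the grip in N (left out, the last holds). Time passes only in rows, so rows that repeat a pose let the fingers close. It gives the time, the measured TCP pose, the force, the opening and the grip force at its end, in the units of the state.
- ctrl.sense(): the state, without advancing time (a new reading comes with each control period).
- ctrl.snapshot(name): name is "side" or "top"; returns the picture (480x640x3 uint8, red, green, blue); there is no depth.
- ctrl.camera_params(name): a dict with "mtx" (3x3 intrinsics, pixels), "k1" (the pictures are not rectified: a ray, as slopes to the right and down, at radius r is drawn at 1 + k1 r^2 times it, then the intrinsics apply), "world_from_camera" (4x4, takes a point from camera to world coordinates). Camera axes: x right, y down, z forward; pixel columns grow to the right and rows downward; lengths in mm; the calibration is good to about 2 mm. A picture is of the moment at which its call begins. camera_params takes no time and is no camera call.
- ctrl.sign_off(): hands the job in; it is judged then, once.
Trained networks look in the newest picture that a camera, given by its name, has taken for a name from the list of things; names that differ only in an ending like _2 or _b are one class to them, and where a whole thing is asked for, a point or a joint stands for the part that bears it (a point fixed in the world has none). Each returns a list of dicts, best first, with "p" (0 to 1); they miss things now and then, are a little off and sometimes report something else, mostly with a low value. They report only what shows in the picture. A call takes as long as a camera call. They do not tell look-alikes from the thing itself.
- ctrl.trace(camera, target): "region" (480x640 bool, what is visible of it) and "location" ([column, row] in pixels, amid what is visible of it).
The state is a dict: "t": time; "joint_positions": joint angles; "dq": joint speeds; "joint_torque": joint torques, N m; "eef_pos": TCP position; "tool_rot": TCP orientation; "wrist_force": force on the tool from outside, world axes, zero at the start; "moment": the same for the moment, N m; "gripper_width": finger opening in mm; "gripper_force": force on a finger pad.
Only numpy, scipy, OpenCV 4.12 (cv2) and the standard library are available. Lean on these libraries where they do the work, as an engineer would, in place of code of your own. Each camera call takes 0.05 s, during which the arm holds its last target. There are 200 camera calls.

## Working session

There is one attempt and no reset: what is moved stays moved. The work goes in short steps, Python scripts to look and compute and a tool call to move; the robot and the scene stay as the last step left them, time stands still between calls to the robot, and variables do not carry over. Pictures are saved under pics/ and viewed, at most 11 in all, crops included, and the job is handed in when it is done.

Besides the shell and the picture viewer there is one more tool, called after "Emit:" as name(argument=value, ...) on one line, values as JSON. step_arm: Moves the arm, as the interface text tells. Its arguments: {"type":"object","properties":{"plan":{"type":"array"},"gripper":{"type":"number"},"force":{"type":"number"}},"required":["plan"]}

```bash
mkdir -p pics; ls; cat > h.py <<'E'
import numpy as np, cv2
from scipy.spatial.transform import Rotation as R
from workcell import ctrl
def cam(n):
    p=ctrl.camera_params(n); return np.array(p["mtx"],float),float(p["k1"]),np.array(p["world_from_camera"],float)
def proj(n,P):
    K,k,T=cam(n); P=np.atleast_2d(P); q=(P-T[:3,3])@T[:3,:3]; s=q[:,:2]/q[:,2:]
    s=s*(1+k*(s**2).sum(1,keepdims=True)); return s@K[:2,:2].T+K[:2,2]
def ray(n,uv):
    K,k,T=cam(n); d=(np.array(uv,float)-K[:2,2])/np.array([K[0,0],K[1,1]]); s=d.copy()
    for _ in range(30): s=d/(1+k*(s@s))
    return T[:3,3],T[:3,:3]@np.array([s[0],s[1],1])
def atz(n,uv,z):
    o,d=ray(n,uv); return o+d*(z-o[2])/d[2]
def snap(n,f=None):
    im=np.array(ctrl.snapshot(n))
    if f: cv2.imwrite("pics/"+f,im[:,:,::-1])
    return im
def rel(p,rot,base=None):
    """row numbers to go from pose base (default: sensed) to world p, rot (Rotation)"""
    s=ctrl.sense(); p0,r0=base if base else (np.array(s["eef_pos"]),R.from_rotvec(s["tool_rot"]))
    return np.round(np.r_[r0.inv().apply(np.array(p)-p0)/500,(r0.inv()*rot).as_rotvec()/np.pi],4).tolist()
E
python3 - <<'E'
from h import *
print(ctrl.sense())
for c in ("side","top"):
    im=snap(c,c+"0.png"); K,k,T=cam(c); print(c,K.tolist(),k,T.round(3).tolist())
    for t in ("case","lid","lip","sink","spudger","spudger_tip","cradle","face","jar","roll","bin"):
        print(t,[(round(d["p"],2),np.round(d["location"]).tolist(),int(d["region"].sum())) for d in ctrl.trace(c,t)])
E
```

```text
pics
{'t': 0.0, 'joint_positions': array([ 1.15438869e+00,  1.24518104e-01,  1.65165573e+00, -3.06021713e-06,
        1.36748724e+00, -8.26278410e-02]), 'dq': array([ 0.00058862,  0.00054008, -0.00098484, -0.00020391,  0.00042797,
       -0.00034986]), 'joint_torque': array([-8.08962741e-04, -4.17636573e+01, -3.59915006e+01,  7.73713086e-02,
        4.94327175e-02, -1.98305652e-04]), 'eef_pos': array([212.7145059 , 613.47422783, 184.08949353]), 'tool_rot': array([-0.52178406, -3.09744171,  0.00314911]), 'wrist_force': array([-0.48626514,  0.08108882,  0.10064032]), 'moment': array([ 0.02713502,  0.08973456, -0.07145632]), 'gripper_force': 0.0, 'gripper_width': 95.22373592542402}
side [[440.5280937152551, 0.0, 319.46111714989587], [0.0, 440.5280937152551, 234.1100925305231], [0.0, 0.0, 1.0]] -0.02897497561666967 [[0.935, -0.275, 0.226, 258.91], [-0.356, -0.718, 0.598, -609.655], [-0.002, -0.64, -0.769, 864.436], [0.0, 0.0, 0.0, 1.0]]
case [(0.74, [388.0, 322.0], 3913)]
lid [(0.91, [392.0, 319.0], 3729), (0.64, [387.0, 322.0], 3971)]
lip [(0.7, [390.0, 320.0], 3666)]
sink []
spudger [(
[... 633 characters left out ...]
.063, 385.64], [-1.0, 0.02, -0.011, -0.309], [0.01, -0.063, -0.998, 1707.578], [0.0, 0.0, 0.0, 1.0]]
case [(0.88, [377.0, 222.0], 1604)]
lid [(0.66, [308.0, 258.0], 200), (0.59, [377.0, 221.0], 1715)]
lip [(0.92, [380.0, 218.0], 1690)]
sink [(0.39, [307.0, 262.0], 176)]
spudger [(0.77, [401.0, 314.0], 232), (0.51, [307.0, 254.0], 268)]
spudger_tip [(0.68, [307.0, 258.0], 163), (0.5, [402.0, 316.0], 93)]
cradle [(0.7, [235.0, 218.0], 1917), (0.62, [219.0, 324.0], 4054), (0.59, [180.0, 213.0], 873)]
face [(0.95, [235.0, 212.0], 949), (0.76, [178.0, 213.0], 433), (0.72, [214.0, 324.0], 1981)]
jar [(0.71, [302.0, 169.0], 183)]
roll [(0.82, [149.0, 284.0], 235)]
bin [(0.95, [471.0, 259.0], 1169)]
```

```bash
python3 - <<'E'
import cv2
a=cv2.imread("pics/top0.png"); cv2.imwrite("pics/topc.png",cv2.resize(a[130:400,130:490],(800,600),interpolation=cv2.INTER_CUBIC))
E
```

```text
(no output)
```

View pics/side0.png

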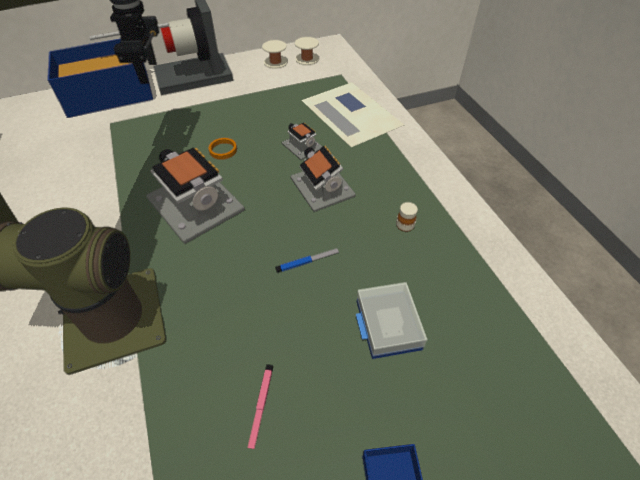

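View pics/topc.png

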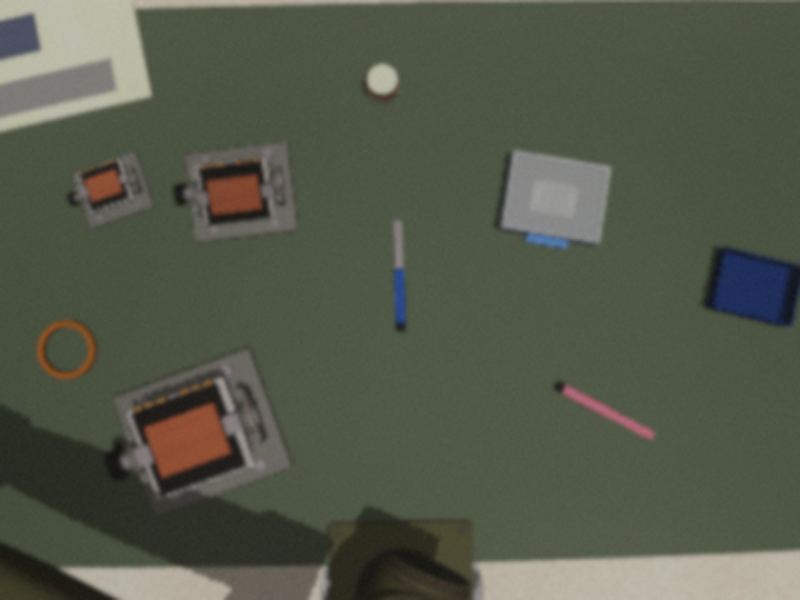

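The side picture shows the blue spudger at (307,261) with its black rear on the left, and the case at (390,320) with its lip at (362,327). The mid-sized cradle is at (321,180), the jar at (408,217) and the bin at (392,463). In the top crop, the spudger's blade points away from the robot (+x), the case's lip faces the robot, and the mid-sized cradle is at full-frame pixel (238,215). I'll fit the poses next.

```bash
cat > fit.py <<'E'
from h import *
from scipy.optimize import minimize
def box(x0,x1,y0,y1,z0,z1): return np.array([[x,y,z] for x in(x0,x1) for y in(y0,y1) for z in(z0,z1)],float)
def fit(masks,model,x0,step):
    """masks {cam:bool}; model(x)-> list of world point sets (union of hulls)"""
    rois={};
    for c,m in masks.items():
        v,u=np.nonzero(m); rois[c]=(u.min()-12,v.min()-12,u.max()+12,v.max()+12)
    def cost(x):
        e=0
        for c,m in masks.items():
            a,b,cc,d=rois[c]; S=6; im=np.zeros(((d-b)*S,(cc-a)*S),np.uint8)
            for P in model(x):
                q=(proj(c,P)-[a,b]+.5)*S-.5
                h=cv2.convexHull(q.astype(np.float32)); cv2.fillConvexPoly(im,np.round(h*16).astype(np.int32),1,shift=4)
            r=cv2.resize(im.astype(np.float32),(cc-a,d-b),interpolation=cv2.INTER_AREA)
            t=np.zeros((d-b,cc-a),np.float32); mm=m[max(b,0):d,max(a,0):cc]; t[max(-b,0):max(-b,0)+mm.shape[0],max(-a,0):max(-a,0)+mm.shape[1]]=mm
            D=cv2.GaussianBlur(r-t,(0,0),1.2); e+=(D**2).sum()/m.sum()
        return e
    s=np.vstack([x0]+[np.array(x0)+np.eye(len(x0))[i]*step[i] for i in range(len(x0))])
    o=minimize(cost,x0,method="Nelder-Mead",options=dict(initial_simplex=s,maxiter=400,xatol=.02,fatol=1e-6)); return o.x,o.fun
def Z(yaw): return R.from_euler("z",yaw)
def blob(m,near,rad):
    n,l,st,ce=cv2.connectedComponentsWithStats(m.astype(np.uint8))
    best=max((i for i in range(1,n) if np.hypot(*(ce[i]-near))<rad),key=lambda i:st[i,4]); return l==best
def hsv(n,f): return cv2.cvtColor(f,cv2.COLOR_RGB2HSV).astype(int)
def notgreen(im,lo=25):
    lab=cv2.cvtColor(im,cv2.COLOR_RGB2LAB).astype(float); return lab
E
cat > m1.py <<'E'
from fit import *
ims={c:cv2.imread(f"pics/{c}0.png")[:,:,::-1].copy() for c in("top","side")}
def copper(c,near):
    H=cv2.cvtColor(ims[c],cv2.COLOR_RGB2HSV).astype(int); return blob(((H[...,0]<14))&(H[...,1]>110)&(H[...,2]>90),near,15)
def diff(c,near,rad,th):
    L=cv2.cvtColor(ims[c],cv2.COLOR_RGB2LAB).astype(float); u,v=map(int,near)
    W=L[v-rad:v+rad,u-rad:u+rad].reshape(-1,3); bg=np.median(W,0)
    d=np.linalg.norm(L-bg,axis=2); m=d>th; w=np.zeros_like(m); w[v-rad:v+rad,u-rad:u+rad]=1
    return blob(m&w,near,rad*.6)
fm={"top":copper("top",(236,216)),"side":copper("side",(320,165))}
def face(x):
    r=Z(x[2])*R.from_euler("y",-x[3]); q=box(-25,25,-35,35,0,0)
    return [r.apply(q+[0,0,29])+[x[0],x[1],66]]
sm={"top":diff("top",(309,254),30,16),"side":diff("side",(306,261),45,16)}
def spud(x):
    r=Z(x[2]); return [r.apply(b)+[x[0],x[1],0] for b in (box(-65,25,-7,7,0,12),box(25,95,-6,6,5,7))]
cm={"top":diff("top",(379,220),40,16),"side":diff("side",(390,320),60,16)}
def case(x):
    r=Z(x[2]); return [r.apply(b)+[x[0],x[1],0] for b in (box(-55,55,-70,70,0,50),box(-67,-55,-30,30,16,19))]
for nm,m,f,x0,st in (("face",fm,face,[*atz("top",(236,216),90)[:2],0.05,.35],[10,10,.1,.1]),
  ("spud",sm,spud,[*atz("top",(309,258),6)[:2],0,],[10,10,.1]),
  ("case",cm,case,[*atz("top",(380,219),30)[:2],-.1],[10,10,.1])):
    print(nm,{c:int(k.sum()) for c,k in m.items()})
    for cs in (("top","side"),("top",),("side",)):
        x,e=fit({c:m[c] for c in cs},f,x0,st); print(cs,x.round(3),round(e,4))
    for c in m:
        v=ims[c]; 
for c in ("jar","roll","bin"): print(c)
print("jar",atz("top",(302,166),65),"bin",atz("top",(471,259),30),"roll",atz("top",(160,287),9))
# overlay masks
o=[]
for c in("top","side"):
    v=ims[c].copy()
    for m in(fm,sm,cm): v[m[c]^cv2.erode(m[c].astype(np.uint8),np.ones((3,3))).astype(bool)]=(255,255,0)
    o.append(v[130:370,170:440] if c=="top" else v[110:370,240:440])
a,b=[cv2.resize(i,(400,int(400*i.shape[0]/i.shape[1]))) for i in o]; h=max(a.shape[0],b.shape[0])
P=lambda i:np.vstack([i,np.zeros((h-i.shape[0],400,3),np.uint8)])
cv2.imwrite("pics/ov.png",np.hstack([P(a),P(b)])[:,:,::-1])
E
python3 m1.py
```

```text
face {'top': 340, 'side': 402}
('top', 'side') [5.82098e+02 2.20886e+02 1.00000e-01 5.22000e-01] 0.01
('top',) [5.83408e+02 2.21666e+02 9.30000e-02 5.46000e-01] 0.0023
('side',) [5.76236e+02 2.17311e+02 9.10000e-02 3.41000e-01] 0.0086
spud {'top': 258, 'side': 438}
('top', 'side') [ 4.40108e+02 -5.73400e+00  1.10000e-02] 0.0269
('top',) [ 4.40081e+02 -5.56200e+00  8.00000e-03] 0.0228
('side',) [ 4.39812e+02 -5.96000e+00  1.80000e-02] 0.0027
case {'top': 1848, 'side': 3891}
('top', 'side') [ 5.62271e+02 -2.30079e+02 -1.85000e-01] 0.0692
('top',) [ 5.63448e+02 -2.29661e+02 -1.85000e-01] 0.0246
('side',) [ 5.61363e+02 -2.30369e+02 -1.84000e-01] 0.0419
jar
roll
bin
jar [728.6007695   12.09855294  65.        ] bin [ 426.45549814 -523.35631686   30.        ] roll [357.52047253 477.43257924   9.        ]
```

View pics/ov.png

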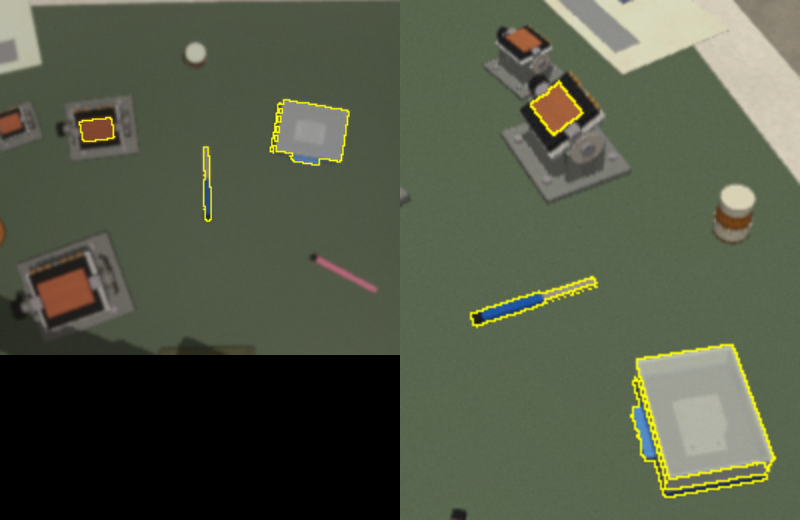

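```bash
cat >> h.py <<'E'
def down(yaw): # tool pointing down, tool x = -(cos yaw, sin yaw), tool y = left of yaw
    c,s=np.cos(yaw),np.sin(yaw); return R.from_matrix(np.array([[-c,-s,0],[-s,c,0],[0,0,-1]]).T.T)
E
python3 - <<'E'
from h import *
r=down(.012); print(r.as_matrix().round(3)); print(rel([430,-5.8,70],r)); print(rel([430,-5.8,3],r))
E
```

```text
[[-1.    -0.012  0.   ]
 [-0.012  1.     0.   ]
 [-0.     0.    -1.   ]]
[-0.8163, -1.0291, 0.2307, -0.0, -0.0, -0.1101]
[-0.8163, -1.0291, 0.3647, -0.0, -0.0, -0.1101]
```

Emit:
step_arm(plan=[[-0.74,-0.93,0.15,0,0,-0.11],[-0.74,-0.93,0.15,0,0,-0.11],[-0.74,-0.93,0.15,0,0,-0.11],[-0.74,-0.93,0.15,0,0,-0.11],[-0.74,-0.93,0.15,0,0,-0.11],[-0.74,-0.93,0.15,0,0,-0.11],[-0.74,-0.93,0.15,0,0,-0.11],[-0.74,-0.93,0.15,0,0,-0.11],[-0.74,-0.93,0.15,0,0,-0.11],[-0.74,-0.93,0.15,0,0,-0.11],[-0.74,-0.93,0.15,0,0,-0.11],[-0.74,-0.93,0.15,0,0,-0.11],[-0.74,-0.93,0.15,0,0,-0.11],[-0.74,-0.93,0.15,0,0,-0.11],[-0.74,-0.93,0.15,0,0,-0.11],[-0.74,-0.93,0.15,0,0,-0.11],[-0.74,-0.93,0.15,0,0,-0.11]], gripper=50, force=40)

```text
t: 2.62
eef_pos: [410.2, 53.0, 110.4]
tool_rot: [0.014, -3.141, -0.001]
wrist_force: [0.3, 0.1, 0.6]
gripper_width: 49.8
gripper_force: 0.0
```

```bash
python3 - <<'E'
from h import *
s=ctrl.sense(); print(s["t"],s["eef_pos"],np.abs(s["dq"]).max())
r=down(.012); print(rel([430,-5.8,40],r)); print(rel([430,-5.8,3],r))
E
```

```text
2.6167 [410.23697549  53.01903813 110.37111775] 0.044411702336435106
[-0.0385, -0.1181, 0.1407, 0.0002, -0.0001, -0.0009]
[-0.0385, -0.1181, 0.2147, 0.0002, -0.0001, -0.0009]
```

Emit:
step_arm(plan=[[-0.0385,-0.118,0.1,0,0,-0.001],[-0.0385,-0.118,0.14,0,0,-0.001],[-0.0385,-0.118,0.14,0,0,-0.001],[-0.0385,-0.118,0.18,0,0,-0.001],[-0.0385,-0.118,0.2147,0,0,-0.001],[-0.0385,-0.118,0.2147,0,0,-0.001],[-0.0385,-0.118,0.2147,0,0,-0.001]])

```text
t: 3.2
eef_pos: [429.4, -3.9, 2.8]
tool_rot: [0.026, -3.14, -0.001]
wrist_force: [-0.3, -0.1, 0.6]
gripper_width: 49.7
gripper_force: 0.0
```

Emit:
step_arm(plan=[[0,0,0,0,0,0],[0,0,0,0,0,0],[0,0,0,0,0,0],[0,0,0,0,0,0],[0,0,0,0,0,0],[0,0,0,0,0,0]], gripper=5, force=45)

```text
t: 3.7
eef_pos: [430.4, -5.2, 3.4]
tool_rot: [-0.023, 3.141, -0.0]
wrist_force: [-0.3, -0.7, 0.5]
gripper_width: 15.3
gripper_force: 0.0
```

Emit:
step_arm(plan=[[0,0,-0.03,0,0,0],[0,0,-0.1,0,0,0],[0,0,-0.15,0,0,0],[0,0,-0.15,0,0,0],[0,0,-0.15,0,0,0]])

```text
t: 4.12
eef_pos: [431.7, -5.5, 80.0]
tool_rot: [-0.023, 3.137, -0.001]
wrist_force: [-0.3, 0.0, -0.3]
gripper_width: 5.2
gripper_force: 0.0
```

```bash
python3 - <<'E'
from h import *
s=ctrl.sense(); print(s["t"],s["eef_pos"],s["tool_rot"],s["gripper_width"])
a=snap("side"); b=snap("top")
u=proj("side",s["eef_pos"])[0].astype(int); v=proj("top",s["eef_pos"])[0].astype(int)
f=lambda i,u:cv2.resize(i[max(u[1]-60,0):u[1]+60,max(u[0]-80,0):u[0]+80],(400,300),interpolation=cv2.INTER_CUBIC)
cv2.imwrite("pics/g1.png",np.hstack([f(a,u),f(b,v)])[:,:,::-1]); print(u,v)
E
```

```text
4.1167 [431.7100694   -5.49636361  79.95818157] [-2.30929606e-02  3.13726561e+00 -9.74744324e-04] 5.167428245787139
[296 243] [309 260]
```

View pics/g1.png

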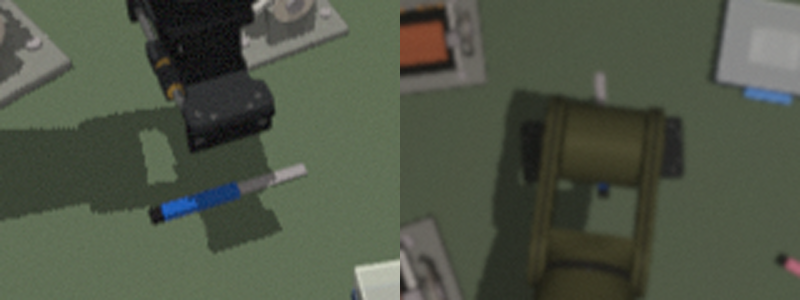

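The fingers had not finished closing when I lifted. The picture shows the spudger still lying where it was, so I'll go down again and wait longer.

Emit:
step_arm(plan=[[0,0,0.05,0,0,0],[0,0,0.05,0,0,0],[0.003,0,0.1,0,0,0],[0.003,0,0.154,0,0,0],[0.003,0,0.154,0,0,0],[0.003,0,0.154,0,0,0],[0.003,0,0.154,0,0,0]], gripper=32)

```text
t: 4.8
eef_pos: [428.8, -5.2, 1.6]
tool_rot: [0.023, -3.141, -0.0]
wrist_force: [0.2, 0.0, 0.8]
gripper_width: 32.1
gripper_force: 0.0
```

Emit:
step_arm(plan=[[0,0,0,0,0,0],[0,0,0,0,0,0],[0,0,0,0,0,0],[0,0,0,0,0,0],[0,0,0,0,0,0],[0,0,0,0,0,0],[0,0,0,0,0,0],[0,0,0,0,0,0]], gripper=5, force=45)

```text
t: 5.47
eef_pos: [428.6, -5.2, 1.0]
tool_rot: [0.023, -3.141, 0.0]
wrist_force: [-0.2, -0.4, 0.0]
gripper_width: 5.2
gripper_force: 0.0
```

```bash
python3 - <<'E'
from h import *
s=ctrl.sense(); print(s["t"],s["eef_pos"],s["gripper_width"],s["gripper_force"],s["wrist_force"])
a=snap("side","s2.png"); u=proj("side",s["eef_pos"])[0].astype(int); print(u, proj("side",[[375,-6,6],[465,-6,6],[535,-6,6]]))
cv2.imwrite("pics/g2.png",cv2.resize(a[u[1]-75:u[1]+45,u[0]-80:u[0]+80],(800,600),interpolation=cv2.INTER_CUBIC)[:,:,::-1])
E
```

```text
5.4667 [428.63074476  -5.24564708   1.01596036] 5.212534932297724 0.0 [-0.24770184 -0.36248973  0.00056573]
[296 263] [[275.50008243 269.28626991]
 [311.02199255 258.42333641]
 [337.74024015 250.24673865]]
```

View pics/g2.png

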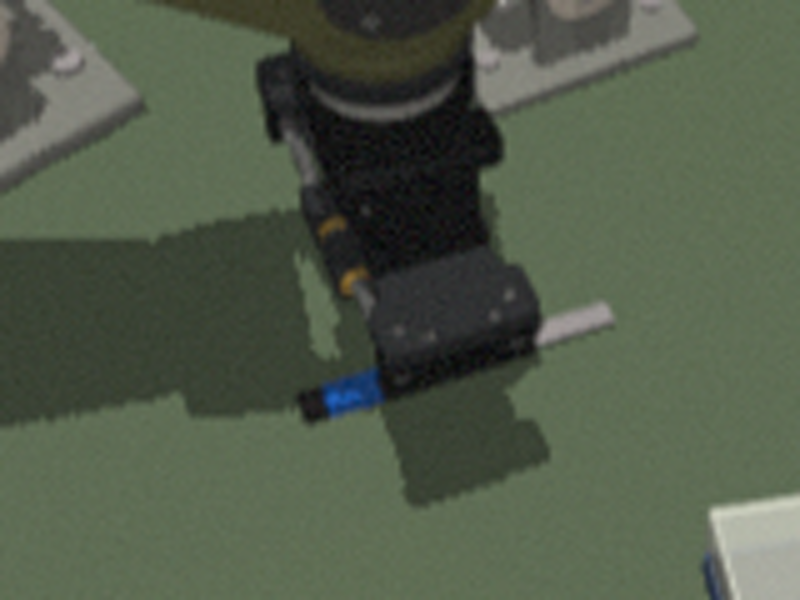

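The spudger lies unmoved at (278,269) to (338,251), with the hand right over it, yet the fingers closed on nothing. I'll open, then feel for the bench to check the real fingertip height.

Emit:
step_arm(plan=[[0,0,0,0,0,0],[0,0,0,0,0,0],[0,0,0,0,0,0],[0,0,0,0,0,0],[0,0,0,0,0,0],[0,0,0,0,0,0]], gripper=40)

```text
t: 6.02
eef_pos: [428.7, -5.3, 1.0]
tool_rot: [0.023, -3.141, -0.0]
wrist_force: [0.2, 0.1, -0.4]
gripper_width: 38.0
gripper_force: 0.0
```

Emit:
step_arm(plan=[[0,0,0.004,0,0,0],[0,0,0.004,0,0,0]])

```text
t: 6.18
eef_pos: [428.4, -5.2, -1.3]
tool_rot: [0.023, -3.141, -0.0]
wrist_force: [-0.6, -0.5, 0.1]
gripper_width: 40.0
gripper_force: 0.0
```

Emit:
step_arm(plan=[[0,0,0.004,0,0,0],[0,0,0.004,0,0,0]])

```text
t: 6.35
eef_pos: [428.3, -5.2, -3.4]
tool_rot: [0.023, -3.141, -0.0]
wrist_force: [0.1, 0.3, 0.6]
gripper_width: 40.1
gripper_force: 0.0
```

```bash
python3 - <<'E'
from h import *
print(ctrl.sense()); print(proj("top",[[430,-5,160],[430,85,120],[430,-95,120],[430,-5,0]]))
E
```

```text
{'t': 6.35, 'joint_positions': array([-1.37611632e-01, -1.76851118e-01,  2.28550148e+00, -1.93326507e-05,
        1.03369711e+00, -1.72333157e+00]), 'dq': array([ 0.00164914, -0.00307567, -0.00242894, -0.00031144,  0.0075626 ,
        0.00033126]), 'joint_torque': array([-1.73812662e-02, -2.26516110e+01, -3.10322928e+01, -4.14203515e-02,
        2.15530774e-02, -6.05065907e-04]), 'eef_pos': array([428.3158725 ,  -5.20998667,  -3.4233076 ]), 'tool_rot': array([ 2.34516816e-02, -3.14075580e+00, -1.45559535e-04]), 'wrist_force': array([0.081842  , 0.29222564, 0.63352202]), 'moment': array([ 0.05761036, -0.05872006,  0.0120374 ]), 'gripper_force': 0.0, 'gripper_width': 40.136020385401935}
[[309.45653565 260.2738032 ]
 [279.32511991 261.26751452]
 [339.49564358 260.03326024]
 [309.33492045 261.70277196]]
```

Emit:
step_arm(plan=[[0,0,0.006,0,0,0],[0,0,0.006,0,0,0]])

```text
t: 6.52
eef_pos: [428.2, -5.2, -6.6]
tool_rot: [0.023, -3.141, -0.0]
wrist_force: [0.2, -0.0, -0.4]
gripper_width: 40.0
gripper_force: 0.0
```

Emit:
step_arm(plan=[[0,0,0.004,0,0,0],[0,0,0.004,0,0,0]])

```text
t: 6.68
eef_pos: [428.4, -5.2, -8.4]
tool_rot: [0.023, -3.141, -0.0]
wrist_force: [-0.3, -0.6, 0.3]
gripper_width: 40.4
gripper_force: 0.0
```

Emit:
step_arm(plan=[[0,0,0.004,0,0,0],[0,0,0.004,0,0,0]])

```text
t: 6.85
eef_pos: [428.4, -5.2, -10.3]
tool_rot: [0.023, -3.141, -0.0]
wrist_force: [-0.2, -0.4, -0.5]
gripper_width: 40.3
gripper_force: 0.0
```

Emit:
step_arm(plan=[[0,0,0.004,0,0,0],[0,0,0.006,0,0,0]])

```text
t: 7.02
eef_pos: [428.6, -5.3, -13.2]
tool_rot: [0.023, -3.141, 0.0]
wrist_force: [-0.4, 0.6, 1.0]
gripper_width: 40.3
gripper_force: 0.0
```

Emit:
step_arm(plan=[[0,0,0.004,0,0,0],[0,0,0.006,0,0,0]])

```text
t: 7.18
eef_pos: [428.5, -5.2, -16.3]
tool_rot: [0.023, -3.141, -0.0]
wrist_force: [0.4, -0.1, 0.5]
gripper_width: 40.0
gripper_force: 0.0
```

Emit:
step_arm(plan=[[0,0,0.004,0,0,0],[0,0,0.006,0,0,0]])

```text
t: 7.35
eef_pos: [428.5, -5.2, -19.3]
tool_rot: [0.023, -3.141, -0.0]
wrist_force: [0.6, 0.3, 0.7]
gripper_width: 39.8
gripper_force: 0.0
```

Emit:
step_arm(plan=[[0,0,0.004,0,0,0],[0,0,0.006,0,0,0]])

```text
t: 7.52
eef_pos: [428.5, -5.2, -22.3]
tool_rot: [0.023, -3.141, -0.0]
wrist_force: [0.2, -0.2, -0.0]
gripper_width: 39.8
gripper_force: 0.0
```

```bash
python3 - <<'E'
from h import *
s=ctrl.sense(); p=np.array(s["eef_pos"]); out=[]
for c in("side","top"):
    a=snap(c,c+"3.png"); u=proj(c,p)[0].astype(int)
    q=proj(c,p+np.array([[-37.5,-90,78],[37.5,-90,78],[37.5,90,78],[-37.5,90,78]])); print(c,u,q.round())
    i=cv2.resize(a[u[1]-70:u[1]+50,u[0]-50:u[0]+50],(400,480),interpolation=cv2.INTER_CUBIC)
    cv2.polylines(i,[np.round((q-[u[0]-50,u[1]-70])*4).astype(int)],True,(255,255,0),1); out.append(i)
cv2.imwrite("pics/g3.png",np.hstack(out)[:,:,::-1])
E
```

```text
side [297 269] [[293. 285.]
 [325. 275.]
 [298. 219.]
 [269. 227.]]
top [309 262] [[339. 273.]
 [338. 249.]
 [280. 250.]
 [281. 274.]]
```

View pics/g3.png

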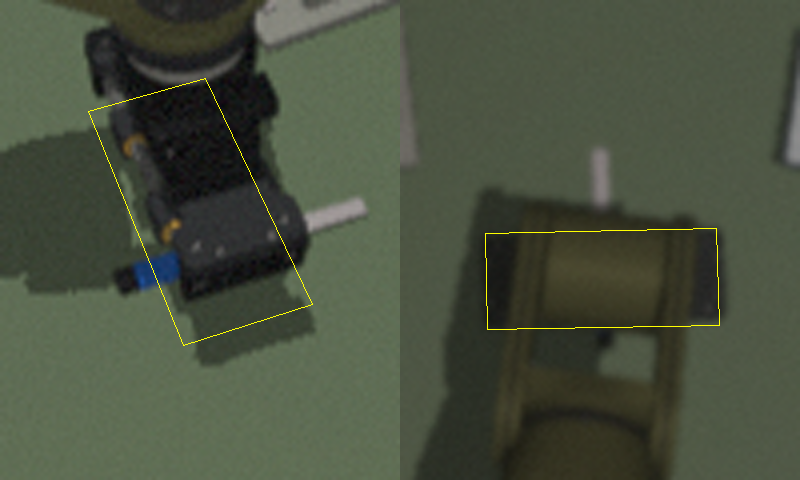

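In the side picture the hand sits about 12 px (roughly 40 mm) above the outline predicted from the reported pose. In the top picture x and y agree. So the reported z reads low, and I'll go on down until I feel contact.

Emit:
step_arm(plan=[[0,0,0.005,0,0,0],[0,0,0.01,0,0,0]])

```text
t: 7.78
eef_pos: [428.9, -5.3, -27.0]
tool_rot: [-0.023, 3.141, -0.0]
wrist_force: [0.2, -0.4, 0.6]
gripper_width: 40.0
gripper_force: 0.0
```

Emit:
step_arm(plan=[[0,0,0.005,0,0,0],[0,0,0.01,0,0,0]])

```text
t: 7.95
eef_pos: [428.8, -5.3, -29.2]
tool_rot: [0.024, -3.138, -0.001]
wrist_force: [-18.9, 2.8, 45.4]
gripper_width: 40.1
gripper_force: 22.9
```

Emit:
step_arm(plan=[[0,0,0.005,0,0,0],[0,0,0.008,0,0,0]])

```text
t: 8.12
eef_pos: [428.8, -5.3, -29.3]
tool_rot: [0.024, -3.133, -0.001]
wrist_force: [-32.2, 3.6, 71.1]
gripper_width: 39.7
gripper_force: 35.8
```

Emit:
step_arm(plan=[[0,0,0.004,0,0,0],[0,0,0.006,0,0,0]])

```text
t: 8.28
eef_pos: [428.8, -5.3, -29.5]
tool_rot: [0.025, -3.13, -0.001]
wrist_force: [-43.5, 4.5, 92.5]
gripper_width: 40.0
gripper_force: 46.2
```

Contact came at a reported z of about -29, so the true fingertip height is the reported z plus 29 mm here. I'll back off and grip.

Emit:
step_arm(plan=[[0,0,-0.026,0,0,0],[0,0,-0.026,0,0,0],[0,0,-0.026,0,0,0]])

```text
t: 8.53
eef_pos: [429.7, -5.4, -25.1]
tool_rot: [-0.024, 3.139, -0.001]
wrist_force: [0.1, 0.7, -0.7]
gripper_width: 40.1
gripper_force: 0.0
```

Emit:
step_arm(plan=[[0,0,0,0,0,0],[0,0,0,0,0,0],[0,0,0,0,0,0],[0,0,0,0,0,0],[0,0,0,0,0,0],[0,0,0,0,0,0],[0,0,0,0,0,0]], gripper=5, force=45)

```text
t: 9.12
eef_pos: [428.4, -5.2, -26.3]
tool_rot: [0.023, -3.141, -0.0]
wrist_force: [0.5, 0.5, -0.2]
gripper_width: 13.5
gripper_force: 45.0
```

```bash
python3 - <<'E'
from h import *
c=np.array([562.3,-230.1]); y=-.185; cx=np.array([np.cos(y),np.sin(y)])
def T(tipx,h): return [*(c+cx*(tipx-106.5)),-26.3+h]
for a in ((-95,40),(-95,4)): print(T(*a),rel(T(*a),down(y)))
E
```

```text
[np.float64(364.2383454980083), np.float64(-193.03477349409968), 13.7] [0.134, -0.3737, -0.0799, 0.0, -0.0002, 0.0636]
[np.float64(364.2383454980083), np.float64(-193.03477349409968), -22.3] [0.134, -0.3737, -0.0079, 0.0, -0.0002, 0.0636]
```

Emit:
step_arm(plan=[[0,0,-0.06,0,0,0],[0.134,-0.374,-0.08,0,0,0.064],[0.134,-0.374,-0.08,0,0,0.064],[0.134,-0.374,-0.08,0,0,0.064],[0.134,-0.374,-0.08,0,0,0.064],[0.134,-0.374,-0.08,0,0,0.064],[0.134,-0.374,-0.08,0,0,0.064],[0.134,-0.374,-0.08,0,0,0.064],[0.134,-0.374,-0.08,0,0,0.064],[0.134,-0.374,-0.08,0,0,0.064],[0.134,-0.374,-0.08,0,0,0.064]])

```text
t: 10.03
eef_pos: [364.6, -192.0, 13.7]
tool_rot: [-0.288, -3.128, -0.001]
wrist_force: [-0.5, 0.4, -1.3]
gripper_width: 13.3
gripper_force: 45.0
```

```bash
python3 - <<'E'
from h import *
s=ctrl.sense(); p=np.array(s["eef_pos"]); r=R.from_rotvec(s["tool_rot"]); print(s["t"],p,s["gripper_width"])
tip=p+r.apply([-106.5,0,-29+3-6]); print("pred tip",tip)
def T(tipx,h):
    c=np.array([562.3,-230.1]); y=-.185; cx=np.array([np.cos(y),np.sin(y)]); return [*(c+cx*(tipx-106.5)),-26.3+h]
print(rel(T(-95,4),down(-.185)))
out=[]
for c in("side","top"):
    a=snap(c,c+"4.png"); q=proj(c,tip)[0]; u=q.astype(int); w=40
    i=cv2.resize(a[u[1]-60:u[1]+60,u[0]-50:u[0]+50],(400,480),interpolation=cv2.INTER_CUBIC)
    cv2.circle(i,tuple(np.round((q-u+[50,60])*4).astype(int)),4,(255,0,0),1)
    cs=R.from_euler("z",-.185).apply(np.array([[-55,-70,16],[-55,70,16],[-55,70,50],[-55,-70,50],[-67,-30,16],[-67,30,16]]))+[562.3,-230.1,0]
    for k in proj(c,cs): cv2.circle(i,tuple(np.round((k-u+[50,60])*4).astype(int)),3,(255,255,0),1)
    out.append(i); print(c,u)
cv2.imwrite("pics/g4.png",np.hstack(out)[:,:,::-1])
E
```

```text
10.0333 [ 364.64562813 -191.98075594   13.67750832] 13.348156368657442
pred tip [ 469.36441899 -211.4756598    45.61766432]
[0.0004, -0.0023, 0.072, 0.0001, -0.0002, 0.0003]
side [346 320]
top [374 247]
```

View pics/g4.png

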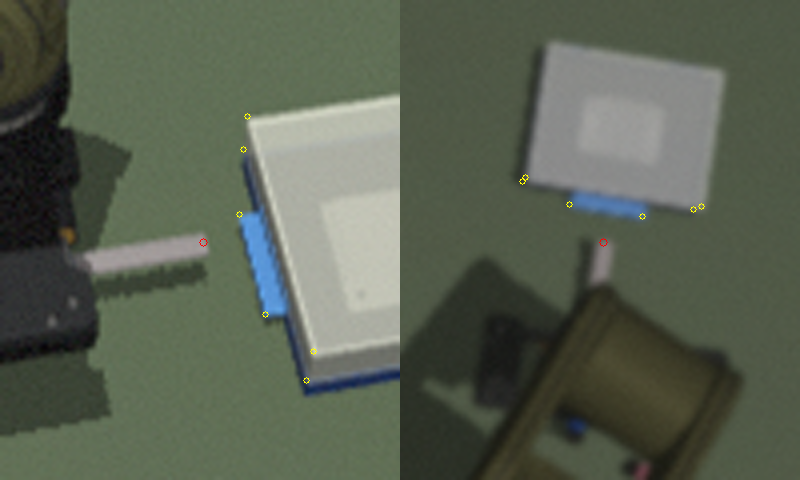

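The picture matches the prediction: the blade tip sits on its mark at side pixel (346,320), and the lip is straight ahead. I'll go down, then slide in under the lip.

Emit:
step_arm(plan=[[0,-0.002,0.04,0,0,0],[0,-0.002,0.072,0,0,0],[0,-0.002,0.072,0,0,0],[-0.02,-0.002,0.072,0,0,0],[-0.04,-0.002,0.072,0,0,0],[-0.06,-0.002,0.072,0,0,0],[-0.072,-0.002,0.072,0,0,0],[-0.072,-0.002,0.072,0,0,0],[-0.072,-0.002,0.072,0,0,0]])

```text
t: 10.88
eef_pos: [400.6, -201.2, -21.6]
tool_rot: [0.291, 3.127, -0.001]
wrist_force: [0.2, -0.3, 0.6]
gripper_width: 13.8
gripper_force: 45.0
```

Emit:
step_arm(plan=[[0,0,-0.01,0,0,0],[-0.0003,0,-0.0214,0,0,0],[-0.0011,0,-0.0328,0,0,0],[-0.0026,0,-0.0441,0,0,0],[-0.0045,0,-0.0553,0,0,0],[-0.0071,0,-0.0664,0,0,0],[-0.0102,0,-0.0774,0,0,0],[-0.0138,0,-0.0882,0,0,0],[-0.018,0,-0.0988,0,0,0],[-0.0227,0,-0.1092,0,0,0],[-0.0279,0,-0.1193,0,0,0],[-0.0336,0,-0.1292,0,0,0],[-0.0398,0,-0.1387,0,0,0],[-0.0398,0,-0.1387,0,0,0]])

```text
t: 12.05
eef_pos: [420.5, -205.2, 48.7]
tool_rot: [0.291, 3.126, -0.002]
wrist_force: [-0.9, -0.9, -1.1]
gripper_width: 13.5
gripper_force: 45.0
```

```bash
python3 - <<'E'
from h import *
s=ctrl.sense(); p=np.array(s["eef_pos"]); r=R.from_rotvec(s["tool_rot"]); tip=p+r.apply([-106.5,0,-32]); print(s["t"],p,s["wrist_force"],tip)
out=[]
for c in("side","top"):
    a=snap(c); q=proj(c,tip)[0]; u=q.astype(int)
    i=cv2.resize(a[u[1]-60:u[1]+60,u[0]-50:u[0]+50],(400,480),interpolation=cv2.INTER_CUBIC)
    cv2.circle(i,tuple(np.round((q-u+[50,60])*4).astype(int)),4,(255,0,0),1); out.append(i); print(c,u)
cv2.imwrite("pics/g5.png",np.hstack(out)[:,:,::-1])
E
```

```text
12.05 [ 420.53303129 -205.19740354   48.74056388] [-0.86049016 -0.87405848 -1.10219382] [ 525.1333135  -224.84637554   80.97329351]
side [375 308]
top [380 228]
```

View pics/g5.png

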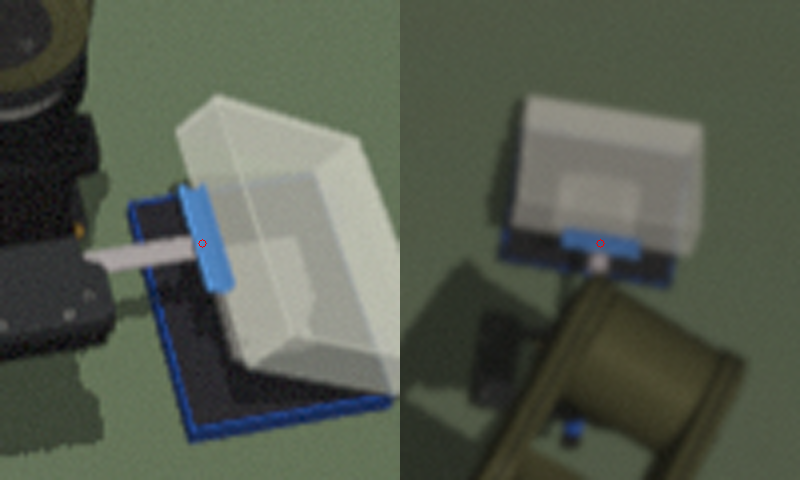

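The lid stands at about 0.6 rad on the blade, with the lip over the blade tip at side pixel (375,308). Carrying on along the arc.

Emit:
step_arm(plan=[[-0.0067,0,-0.0092,0,0,0],[-0.0138,0,-0.0181,0,0,0],[-0.0214,0,-0.0267,0,0,0],[-0.0293,0,-0.0348,0,0,0],[-0.0378,0,-0.0425,0,0,0],[-0.0464,0,-0.0499,0,0,0],[-0.0556,0,-0.0567,0,0,0],[-0.065,0,-0.0631,0,0,0],[-0.0747,0,-0.069,0,0,0],[-0.0847,0,-0.0745,0,0,0],[-0.095,0,-0.0794,0,0,0],[-0.1055,0,-0.0838,0,0,0],[-0.1163,0,-0.0876,0,0,0],[-0.1272,0,-0.091,0,0,0],[-0.1382,0,-0.0937,0,0,0],[-0.1494,0,-0.0959,0,0,0],[-0.172,0,-0.0987,0,0,0],[-0.1948,0,-0.0992,0,0,0],[-0.2175,0,-0.0974,0,0,0],[-0.2175,0,-0.0974,0,0,0]])

```text
t: 13.82
eef_pos: [527.9, -225.1, 96.1]
tool_rot: [0.291, 3.127, -0.0]
wrist_force: [-1.1, 0.2, -1.0]
gripper_width: 13.5
gripper_force: 45.0
```

Emit:
step_arm(plan=[[0.08,0,-0.02,0,0,0],[0.16,0,-0.02,0,0,0],[0.24,0,-0.02,0,0,0],[0.3,0,-0.02,0,0,0]])

```text
t: 14.15
eef_pos: [376.1, -195.9, 105.1]
tool_rot: [-0.291, -3.126, -0.001]
wrist_force: [-1.3, -0.9, 0.6]
gripper_width: 13.3
gripper_force: 45.0
```

```bash
python3 - <<'E'
from h import *
s=ctrl.sense(); p=np.array(s["eef_pos"]); r=R.from_rotvec(s["tool_rot"]); tip=p+r.apply([-106.5,0,-32]); print(s["t"],p,s["tool_rot"],s["wrist_force"],s["gripper_width"],tip)
print(rel([380,-120,13.7],down(0.012)),rel([380,-100,-25],down(0.012)))
a=snap("side","s6.png"); b=snap("top","t6.png")
cv2.imwrite("pics/g6.png",np.hstack([cv2.resize(a[160:420,240:500],(400,400)),cv2.resize(b[130:390,200:460],(400,400))])[:,:,::-1]); print(proj("side",tip))
E
```

```text
14.15 [ 376.11226371 -195.92517503  105.08798962] [-2.91202798e-01 -3.12569644e+00 -1.44131480e-03] [-1.2975904  -0.91089776  0.61420812] 13.31245318835973 [ 480.85161288 -215.63449769  136.82852103]
[0.02, 0.1505, 0.1829, 0.0003, -0.0008, -0.063] [0.0272, 0.1898, 0.2604, 0.0003, -0.0008, -0.063]
[[355.23454757 297.3409853 ]]
```

View pics/g6.png

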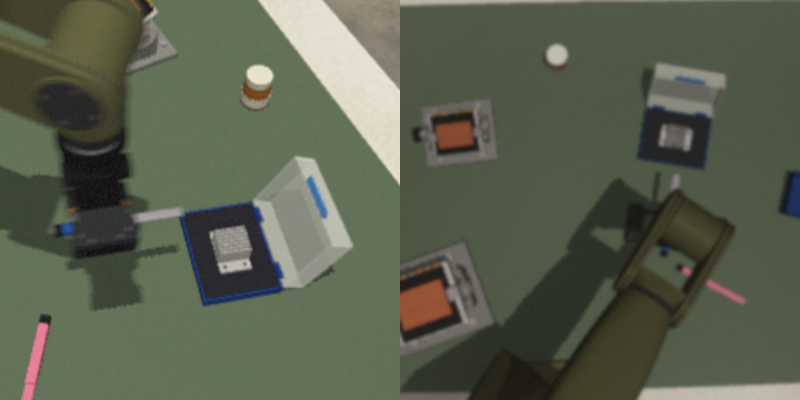

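The lid has fallen fully open, seen at about (300,225) in the left half of the picture, and the heat sink is visible in the nest. I'll lay the spudger down on free bench at y of about -60.

```bash
python3 - <<'E'
from h import *
print(rel([380,-60,13.7],down(0.012)),rel([380,-60,-26],down(0.012)))
E
```

```text
[0.0402, 0.2681, 0.1822, 0.0003, -0.0007, -0.0635] [0.04, 0.2681, 0.2616, 0.0003, -0.0007, -0.0635]
```

Emit:
step_arm(plan=[[0.04,0.268,0.1,0,0,-0.0635],[0.04,0.268,0.1,0,0,-0.0635],[0.04,0.268,0.182,0,0,-0.0635],[0.04,0.268,0.182,0,0,-0.0635],[0.04,0.268,0.22,0,0,-0.0635],[0.04,0.268,0.245,0,0,-0.0635],[0.04,0.268,0.257,0,0,-0.0635],[0.04,0.268,0.262,0,0,-0.0635],[0.04,0.268,0.262,0,0,-0.0635]])

```text
t: 15.0
eef_pos: [384.3, -61.8, -24.8]
tool_rot: [0.02, -3.141, -0.0]
wrist_force: [0.4, 0.2, -0.9]
gripper_width: 13.6
gripper_force: 45.0
```

Emit:
step_arm(plan=[[0,0,0,0,0,0],[0,0,0,0,0,0],[0,0,0,0,0,0],[0,0,0,0,0,0],[0,0,0,0,0,0],[0,0,0,0,0,0],[0,0,0,0,0,0]], gripper=50)

```text
t: 15.58
eef_pos: [383.9, -61.6, -24.8]
tool_rot: [-0.021, 3.141, -0.0]
wrist_force: [-0.2, 0.0, -0.2]
gripper_width: 49.3
gripper_force: 0.0
```

```bash
cat > m2.py <<'E'
from fit import *
s=ctrl.sense(); p=np.array(s["eef_pos"]); print(s["t"],p,s["gripper_width"],s["wrist_force"])
# refit cradle from its stored first pictures: base + face
ims={c:cv2.imread(f"pics/{c}6.png"[0:5]+("s" if c=="side" else "t")+"6.png")[:,:,::-1].copy() for c in("top","side")}
a=ims["side"]; 
# sink: bright blob within dark foam, by trace on newest pictures
for c in("side","top"):
    for d in ctrl.trace(c,"sink")[:2]: print(c,d["p"],d["location"],d["region"].sum())
m={}
for c in("side","top"):
    L=ims[c].astype(int); V=L.max(2); f=np.zeros(V.shape,bool)
    q=R.from_euler("z",-.185).apply(box(-38,38,-52,52,14,14))+[562.3,-230.1,0]
    k=np.zeros(V.shape,np.uint8); cv2.fillConvexPoly(k,cv2.convexHull(np.round(proj(c,q)).astype(np.int32)),1)
    if c=="side": k=cv2.dilate(k,np.ones((9,9),np.uint8))
    ff=V[k>0]; th=cv2.threshold(ff.astype(np.uint8),0,255,cv2.THRESH_OTSU)[0]; mm=(V>th)&(k>0)
    m[c]=blob(mm,proj(c,[562.3,-230.1,25])[0],25); print(c,th,m[c].sum())
def sink(x):
    r=Z(x[2]); return [r.apply(b)+[x[0],x[1],10] for b in (box(-22,22,-32,32,0,5),box(-22,22,-18,18,5,33))]
for cs in (("top","side"),("top",),("side",)): 
    x,e=fit({c:m[c] for c in cs},sink,[562,-230,-.185],[6,6,.1]); print(cs,x.round(3),round(e,4))
E
sed -i 's/^ims=.*/ims={"top":cv2.imread("pics\/t6.png")[:,:,::-1].copy(),"side":cv2.imread("pics\/s6.png")[:,:,::-1].copy()}/' m2.py; python3 m2.py
```

```text
15.5833 [383.87652152 -61.58360203 -24.80906154] 49.277960688148916 [-0.15422776  0.04838284 -0.22573458]
side 0.77 [388.1, 322.5] 662
top 0.66 [378.5, 224.0] 314
side 96.0 654
top 73.0 299
('top', 'side') [ 5.62218e+02 -2.31507e+02 -2.00000e-01] 0.0175
('top',) [ 5.62291e+02 -2.31660e+02 -1.99000e-01] 0.0152
('side',) [ 5.62086e+02 -2.31480e+02 -2.01000e-01] 0.0023
```

```bash
python3 - <<'E'
from h import *
for z in (55,-10): print(rel([562.2,-231.5,z],down(-.2)))
E
```

```text
[-0.3522, -0.3447, -0.1598, 0.0, 0.0, 0.0679]
[-0.3522, -0.3447, -0.0298, 0.0, 0.0, 0.0679]
```

Emit:
step_arm(plan=[[0,0,-0.08,0,0,0],[0,0,-0.16,0,0,0],[-0.35,-0.345,-0.16,0,0,0.068],[-0.35,-0.345,-0.16,0,0,0.068],[-0.35,-0.345,-0.16,0,0,0.068],[-0.35,-0.345,-0.16,0,0,0.068],[-0.35,-0.345,-0.16,0,0,0.068],[-0.35,-0.345,-0.16,0,0,0.068],[-0.35,-0.345,-0.16,0,0,0.068],[-0.35,-0.345,-0.16,0,0,0.068],[-0.35,-0.345,-0.16,0,0,0.068],[-0.35,-0.345,-0.16,0,0,0.068]], gripper=62)

```text
t: 16.68
eef_pos: [560.1, -230.7, 54.7]
tool_rot: [-0.313, -3.125, -0.001]
wrist_force: [0.1, 0.9, -0.7]
gripper_width: 62.0
gripper_force: 0.0
```

```bash
python3 - <<'E'
from h import *
print(rel([562.2,-231.5,-10],down(-.2)))
E
```

```text
[-0.0046, -0.0008, 0.1294, 0.0001, -0.0003, 0.0001]
```

Emit:
step_arm(plan=[[-0.0046,-0.001,0.06,0,0,0],[-0.0046,-0.001,0.1,0,0,0],[-0.0046,-0.001,0.115,0,0,0],[-0.0046,-0.001,0.12,0,0,0],[-0.0046,-0.001,0.122,0,0,0],[-0.0046,-0.001,0.122,0,0,0]])

```text
t: 17.18
eef_pos: [563.8, -232.7, -4.7]
tool_rot: [0.313, 3.124, -0.001]
wrist_force: [0.3, 0.1, 0.3]
gripper_width: 61.9
gripper_force: 0.0
```

Emit:
step_arm(plan=[[0,0,0.004,0,0,0],[0,0,0.007,0,0,0],[0,0,0.007,0,0,0]])

```text
t: 17.43
eef_pos: [563.6, -232.8, -8.8]
tool_rot: [0.314, 3.125, -0.001]
wrist_force: [-0.6, -0.7, -0.5]
gripper_width: 61.8
gripper_force: 0.0
```

Emit:
step_arm(plan=[[0,0,0,0,0,0],[0,0,0,0,0,0],[0,0,0,0,0,0],[0,0,0,0,0,0],[0,0,0,0,0,0],[0,0,0,0,0,0]], gripper=25, force=30)

```text
t: 17.93
eef_pos: [563.3, -232.6, -9.4]
tool_rot: [0.314, 3.126, 0.0]
wrist_force: [0.2, -0.8, 1.0]
gripper_width: 35.6
gripper_force: 30.0
```

Emit:
step_arm(plan=[[0,0,-0.03,0,0,0],[0,0,-0.1,0,0,0],[0,0,-0.18,0,0,0],[0,0,-0.26,0,0,0],[0,0,-0.32,0,0,0],[0,0,-0.32,0,0,0]])

```text
t: 18.43
eef_pos: [567.5, -234.8, 159.7]
tool_rot: [0.313, 3.113, -0.008]
wrist_force: [1.0, -0.4, 0.3]
gripper_width: 35.8
gripper_force: 30.0
```

```bash
cat > m3.py <<'E'
import fit
from fit import *
from m1lite import copper,ims
def face(x):
    r=Z(x[2])*R.from_euler("y",-x[3]); return r.apply(box(-25,25,-35,35,0,0)+[0,0,29])+[x[0],x[1],66]
def ren(c,sets,roi,S=6):
    a,b,cc,d=roi; im=np.zeros(((d-b)*S,(cc-a)*S),np.uint8)
    for P in sets:
        h=cv2.convexHull(((proj(c,P)-[a,b]+.5)*S-.5).astype(np.float32)); cv2.fillConvexPoly(im,np.round(h*16).astype(np.int32),1,shift=4)
    return cv2.resize(im.astype(np.float32),(cc-a,d-b),interpolation=cv2.INTER_AREA)
rois={"top":(195,175,280,260),"side":(280,130,370,215)}; near={"top":(236,216),"side":(320,165)}
G=lambda D:cv2.GaussianBlur(D,(0,0),1.0)
def run(cs,x0):
    data={}
    for c in cs:
        a,b,cc,d=rois[c]; L=cv2.cvtColor(ims[c],cv2.COLOR_RGB2LAB).astype(float)[b:d,a:cc]
        bg=np.median(np.vstack([L[-8:].reshape(-1,3),L[:,-6:].reshape(-1,3)]),0)
        nm=(np.hypot(*(L-bg)[...,1:].transpose(2,0,1))>6).astype(np.float32)
        r0=Z(x0[2]); ig=ren(c,[r0.apply(box(-48,48,-66,95,12,115))+[x0[0],x0[1],0]],rois[c])
        W=1-cv2.dilate(ig,np.ones((3,3))); 
        if c=="side": W[:14]=0
        data[c]=(nm,W,copper(c,near[c])[b:d,a:cc].astype(np.float32))
    def cost(x):
        e=0
        for c in cs:
            nm,W,cp=data[c]
            e+=(G((ren(c,[Z(x[2]).apply(box(-65,65,-75,75,0,12))+[x[0],x[1],0]],rois[c])-nm)*W)**2).sum()
            e+=2*(G(ren(c,[face(x)],rois[c])-cp)**2).sum()
        return e
    s=np.vstack([x0]+[np.array(x0)+np.eye(4)[i]*[6,6,.05,.08][i] for i in range(4)])
    o=minimize(cost,x0,method="Nelder-Mead",options=dict(initial_simplex=s,maxiter=500,xatol=.02,fatol=1e-5)); 
    print(cs,o.x.round(3),round(o.fun,2)); print("   face centre",face(o.x).mean(0).round(1))
    print("   tilt scan",[(t,round(minimize(lambda y:cost([*y,t]),o.x[:3],method="Nelder-Mead",options=dict(maxiter=80)).fun,1)) for t in(.3,.38,.46,.54)])
for cs in (("top",),("side",),("top","side")): run(cs,[581,220,.097,.45])
E
sed -n '1,4p' m1.py > m1lite.py; python3 m3.py
python3 - <<'E'
from h import *
s=ctrl.sense(); print(s["t"],s["eef_pos"],s["gripper_width"],s["wrist_force"])
E
```

```text
('top',) [5.83239e+02 2.22730e+02 1.07000e-01 5.52000e-01] 25.31
   face centre [568.1 221.1  90.7]
   tilt scan [(0.3, np.float64(70.6)), (0.38, np.float64(47.9)), (0.46, np.float64(31.9)), (0.54, np.float64(25.5))]
('side',) [5.81916e+02 2.21387e+02 1.07000e-01 5.18000e-01] 38.04
   face centre [567.6 219.9  91.2]
   tilt scan [(0.3, np.float64(96.2)), (0.38, np.float64(63.6)), (0.46, np.float64(42.6)), (0.54, np.float64(38.3))]
('top', 'side') [5.82695e+02 2.22246e+02 1.06000e-01 5.41000e-01] 66.46
   face centre [567.8 220.7  90.9]
18.4333 [ 567.5085142  -234.84993145  159.71388607] 35.844146669869666 [ 0.98594814 -0.42231894  0.27501316]Traceback (most recent call last):
  File "m3.py", line 34, in <module>
    for cs in (("top",),("side",),("top","side")): run(cs,[581,220,.097,.45])
                                                   ~~~^^^^^^^^^^^^^^^^^^^^^^^
  File "m3.py", line 33, in run
    print("   tilt scan",[(t,round(minimize(lambda y:cost([*y,t]),o.x[:3],method="Nelder-Mead",options=dict(maxiter=80)).fun,1)) for t in(.3,.38,.46,.54)])
                                  
[... 514 characters left out ...]
                                        ~~~~^^^^^^^^
  File "m3.py", line 28, in cost
    e+=2*(G(ren(c,[face(x)],rois[c])-cp)**2).sum()
            ~~~^^^^^^^^^^^^^^^^^^^^^
  File "m3.py", line 9, in ren
    h=cv2.convexHull(((proj(c,P)-[a,b]+.5)*S-.5).astype(np.float32)); cv2.fillConvexPoly(im,np.round(h*16).astype(np.int32),1,shift=4)
                       ~~~~^^^^^
  File "h.py", line 7, in proj
    K,k,T=cam(n); P=np.atleast_2d(P); q=(P-T[:3,3])@T[:3,:3]; s=q[:,:2]/q[:,2:]
          ~~~^^^
  File "h.py", line 5, in cam
    p=ctrl.camera_params(n); return np.array(p["mtx"],float),float(p["k1"]),np.array(p["world_from_camera"],float)
ValueError: time passes only in moves, steps and waits
```

The cradle fit is consistent in both cameras: tilt about 0.53, yaw 0.106, face centre (567.8, 220.7, 90.9). I'll go to a hover 50 mm off the face with the tool tilted, then measure how the held sink really sits.

```bash
cat > cams.py <<'E'
from h import *
import pickle; pickle.dump({c:cam(c) for c in("side","top")},open("cams.pkl","wb"))
E
python3 cams.py; cat >> h.py <<'E'
import pickle,os
if os.path.exists("cams.pkl"):
    _C=pickle.load(open("cams.pkl","rb"))
    def cam(n): return _C[n]
def facerot(yaw=.106,t=.52): return R.from_euler("z",yaw)*R.from_euler("y",-t)
def toolrot(yaw=.106,t=.52): return facerot(yaw,t)*R.from_matrix(np.diag([-1.,1,-1]))
FC=np.array([567.8,220.7,90.9])
def hover(d,off=(1.1,0,-19.4),yaw=.106,t=.52,dx=0,dy=0):
    Q=toolrot(yaw,t); return FC+facerot(yaw,t).apply([dx,dy,d])-Q.apply(off),Q
E
python3 - <<'E'
from h import *
s=ctrl.sense(); print(s["eef_pos"]); P,Q=hover(50); print(P,rel(P,Q)); P,Q=hover(110); print(P,rel(P,Q))
E
```

```text
[ 567.5085142  -234.84993145  159.71388607]
[553.63005006 219.19233436 118.00183505] [0.2089, 0.8848, 0.077, -0.0272, -0.1601, -0.0947]
[523.98457338 216.03809128 170.07098583] [0.2643, 0.8664, -0.0278, -0.0272, -0.1601, -0.0947]
```

Emit:
step_arm(plan=[[0.264,0.866,-0.028,0,0,0],[0.264,0.866,-0.028,0,0,0],[0.264,0.866,-0.028,0,0,0],[0.264,0.866,-0.028,0,0,0],[0.264,0.866,-0.028,0,0,0],[0.264,0.866,-0.028,-0.027,-0.16,-0.095],[0.264,0.866,-0.028,-0.027,-0.16,-0.095],[0.264,0.866,-0.028,-0.027,-0.16,-0.095],[0.264,0.866,-0.028,-0.027,-0.16,-0.095],[0.264,0.866,-0.028,-0.027,-0.16,-0.095],[0.264,0.866,-0.028,-0.027,-0.16,-0.095],[0.264,0.866,-0.028,-0.027,-0.16,-0.095],[0.209,0.885,0.077,-0.027,-0.16,-0.095],[0.209,0.885,0.077,-0.027,-0.16,-0.095],[0.209,0.885,0.077,-0.027,-0.16,-0.095],[0.209,0.885,0.077,-0.027,-0.16,-0.095],[0.209,0.885,0.077,-0.027,-0.16,-0.095],[0.209,0.885,0.077,-0.027,-0.16,-0.095]])

```text
t: 19.93
eef_pos: [549.6, 221.6, 113.7]
tool_rot: [-0.137, 2.629, 0.046]
wrist_force: [0.3, -0.3, -0.7]
gripper_width: 35.7
gripper_force: 30.0
```

```bash
python3 - <<'E'
from h import *
s=ctrl.sense(); p=np.array(s["eef_pos"]); r=R.from_rotvec(s["tool_rot"]); print(s["t"],p,s["wrist_force"],s["gripper_width"]); P,Q=hover(50); print(P,rel(P,Q))
out=[]
from fit import box
pts=np.vstack([box(-22,22,-32,32,0,5),box(-22,22,-18,18,5,33)])*[-1,1,-1]  # sink in tool axes
for c in("side","top"):
    a=snap(c,c+"7.png"); tr=ctrl.trace(c,"sink"); 
    for d in tr[:2]: print(c,"sink",round(d["p"],2),d["location"],d["region"].sum())
    if tr: np.save(c+"7.npy",tr[0]["region"])
    u=proj(c,FC)[0].astype(int)-[0,10]
    i=cv2.resize(a[u[1]-50:u[1]+50,u[0]-40:u[0]+40],(400,500),interpolation=cv2.INTER_CUBIC)
    for off,w,col in (((1.1,0,-19.4),0,(255,0,0)),((1.1,0,9.6),29,(255,255,0))):
        q=proj(c,p+[0,0,w]+r.apply(pts+off)); print(c,w,"base centre",proj(c,p+[0,0,w]+r.apply(np.array(off)))[0].round(1))
        for h in (q[:8],q[8:]):
            hh=cv2.convexHull(h.astype(np.float32))[:,0]; cv2.polylines(i,[np.round((hh-u+[40,50])*5).astype(int)],True,col,1)
    q=proj(c,FC+facerot().apply(np.array([[-25,-35,0],[25,-35,0],[25,35,0],[-25,35,0]]))); cv2.polylines(i,[np.round((q-u+[40,50])*5).astype(int)],True,(0,255,255),1)
    out.append(i)
cv2.imwrite("pics/g7.png",np.hstack(out)[:,:,::-1])
E
```

```text
19.9333 [549.62387141 221.59441058 113.67667888] [ 0.26479716 -0.34425478 -0.74127434] 35.74350714158899
[553.63005006 219.19233436 118.00183505] [-0.0108, -0.0056, -0.0039, 0.0021, -0.0032, -0.0012]
side sink 0.67 [307.0, 161.6] 115
side sink 0.47 [320.5, 180.5] 2307
side 0 base centre [307.  154.5]
side 29 base centre [311.9 151.7]
top sink 0.65 [383.0, 188.7] 1343
top sink 0.58 [230.1, 225.2] 177
top 0 base centre [233.3 225.5]
top 29 base centre [232.5 220.7]
```

View pics/g7.png

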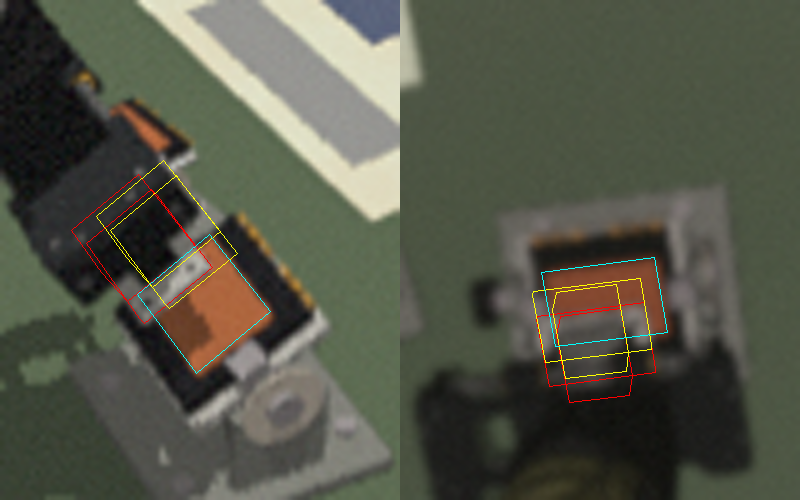

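The picture shows the red outline (bias fixed to the tool) matching the visible grey base: side crop (125-210, 240-325), top crop upper edge at y of about 310. The z offset is therefore along the tool axis. I'll approach to 8 mm.

```bash
python3 - <<'E'
from h import *
for d in (25,8): P,Q=hover(d,t=.53); print(P,rel(P,Q))
E
```

```text
[565.92866368 220.50089207  96.28780627] [-0.0119, -0.0064, 0.0457, 0.0022, -0.0065, -0.0011]
[574.4744942  221.41015816  81.62008607] [-0.0126, -0.0066, 0.0797, 0.0022, -0.0065, -0.0011]
```

Emit:
step_arm(plan=[[-0.012,-0.0064,0.02,0.002,-0.0065,-0.001],[-0.012,-0.0064,0.045,0.002,-0.0065,-0.001],[-0.0125,-0.0065,0.06,0.002,-0.0065,-0.001],[-0.0125,-0.0065,0.072,0.002,-0.0065,-0.001],[-0.0125,-0.0065,0.076,0.002,-0.0065,-0.001],[-0.0125,-0.0065,0.076,0.002,-0.0065,-0.001],[-0.0125,-0.0065,0.076,0.002,-0.0065,-0.001],[-0.0125,-0.0065,0.076,0.002,-0.0065,-0.001]])

```text
t: 20.8
eef_pos: [573.2, 221.5, 82.5]
tool_rot: [-0.139, 2.609, 0.038]
wrist_force: [0.7, 0.3, -1.4]
gripper_width: 35.6
gripper_force: 30.0
```

```bash
cat > st.py <<'E'
from h import *
s=ctrl.sense(); r=R.from_rotvec(s["tool_rot"]); p=np.array(s["eef_pos"])
d=facerot(.106,.53).inv().apply(p+r.apply([1.1,0,-19.4])-FC); print("t",s["t"],"sink in face",d.round(1),"rot err",(toolrot(.106,.53).inv()*r).as_rotvec().round(4))
print("tool F",r.inv().apply(s["wrist_force"]).round(2),"tool M",r.inv().apply(s["moment"]).round(3),"grip",s["gripper_width"],s["gripper_force"])
P,Q=hover(8,t=.53); print(rel(P,Q))
E
python3 st.py
```

```text
t 20.8 sink in face [-0.6  0.2  9.4] rot err [-0.0004  0.001  -0.0001]
tool F [0.08 0.22 1.58] tool M [-0.078  0.39   0.037] grip 35.60181752875346 29.999784529209137
[-0.0013, -0.0004, 0.0027, 0.0001, -0.0003, 0.0]
```

Emit:
step_arm(plan=[[-0.001,0,0.004,0,0,0],[-0.001,0,0.01,0,0,0],[-0.001,0,0.01,0,0,0]])

```text
t: 21.05
eef_pos: [575.9, 221.6, 77.5]
tool_rot: [-0.139, 2.61, 0.038]
wrist_force: [0.1, -0.0, -0.9]
gripper_width: 35.5
gripper_force: 30.0
```

Emit:
step_arm(plan=[[0,0,0.003,0,0,0],[0,0,0.003,0,0,0]])

```text
t: 21.22
eef_pos: [576.6, 221.7, 76.2]
tool_rot: [-0.139, 2.611, 0.037]
wrist_force: [-0.3, -0.4, -1.9]
gripper_width: 35.7
gripper_force: 30.0
```

Emit:
step_arm(plan=[[0,0,0.003,0,0,0],[0,0,0.003,0,0,0]])

```text
t: 21.38
eef_pos: [577.5, 221.9, 75.6]
tool_rot: [-0.139, 2.61, 0.038]
wrist_force: [-3.7, -0.1, 2.9]
gripper_width: 36.0
gripper_force: 30.0
```

```bash
python3 st.py
```

```text
t 21.3833 sink in face [-0.4  0.1  1.3] rot err [-0.0001  0.002  -0.0001]
tool F [ 1.72  0.24 -4.32] tool M [ 0.034  0.676 -0.014] grip 35.98904284469832 30.00063121318817
[-0.0008, -0.0003, -0.0135, 0.0, -0.0006, 0.0]
```

Emit:
step_arm(plan=[[0,0,0.001,0,0,0],[0,0,0.001,0,0,0],[0,0,0.001,0,0,0]])

```text
t: 21.63
eef_pos: [577.7, 221.9, 75.6]
tool_rot: [-0.139, 2.61, 0.037]
wrist_force: [-6.3, -1.2, 6.1]
gripper_width: 35.8
gripper_force: 30.0
```

```bash
python3 st.py
```

```text
t 21.6333 sink in face [-0.3  0.1  1.2] rot err [ 0.      0.002  -0.0001]
tool F [ 2.47 -0.52 -8.53] tool M [0.134 1.063 0.126] grip 35.814538847446926 30.00165581703186
[-0.0006, -0.0003, -0.0137, -0.0, -0.0006, 0.0]
```

Emit:
step_arm(plan=[[0,0,0.001,0,0,0],[0,0,0.001,0,0,0],[0,0,0.001,0,0,0]])

```text
t: 21.88
eef_pos: [578.0, 221.9, 75.4]
tool_rot: [-0.139, 2.61, 0.037]
wrist_force: [-9.0, -1.4, 8.2]
gripper_width: 35.7
gripper_force: 30.0
```

```bash
python3 st.py
```

```text
t 21.8833 sink in face [-0.   0.1  0.9] rot err [ 0.0001  0.0018 -0.0001]
tool F [  3.72  -0.44 -11.64] tool M [ 0.198  1.165 -0.027] grip 35.67415158487752 30.0019571185112
[-0.0001, -0.0003, -0.0142, -0.0, -0.0006, 0.0]
```

Contact is made at about 12 N, centred within about 1 mm by the pose. To let the base settle flush, I'll ease the grip briefly so the sink can pivot about the pads, then grip again and press.

Emit:
step_arm(plan=[[0,0,0,0,0,0],[0,0,0,0,0,0],[0,0,0,0,0,0],[0,0,0,0,0,0]], force=4)

```text
t: 22.22
eef_pos: [578.8, 222.0, 75.3]
tool_rot: [-0.139, 2.608, 0.038]
wrist_force: [-0.5, -0.9, 3.8]
gripper_width: 35.8
gripper_force: 4.0
```

```bash
python3 st.py
```

```text
t 22.2167 sink in face [0.5 0.2 0.3] rot err [-0.0005 -0.0001 -0.0002]
tool F [-1.41 -0.82 -3.53] tool M [ 0.167  0.164 -0.011] grip 35.76979385008128 4.000535309314728
[0.0011, -0.0003, -0.0153, 0.0002, 0.0, 0.0001]
```

Emit:
step_arm(plan=[[0,0,0,0,0,0],[0,0,0.002,0,0,0],[0,0,0.002,0,0,0],[0,0,0.002,0,0,0]])

```text
t: 22.55
eef_pos: [579.1, 222.1, 74.2]
tool_rot: [-0.139, 2.609, 0.038]
wrist_force: [-1.2, -1.3, 5.1]
gripper_width: 36.0
gripper_force: 4.0
```

```bash
python3 st.py
```

```text
t 22.55 sink in face [ 0.3  0.2 -0.7] rot err [-0.0004  0.0003 -0.0002]
tool F [-1.39 -1.12 -5.08] tool M [0.279 0.007 0.021] grip 36.01234495379661 4.000643379986286
[0.0006, -0.0003, -0.0175, 0.0001, -0.0001, 0.0]
```

Emit:
step_arm(plan=[[0,0,0,0,0,0],[0,0,0,0,0,0],[0,0,0,0,0,0],[0,0,0.001,0,0,0],[0,0,0.001,0,0,0],[0,0,0.001,0,0,0]], force=30)

```text
t: 23.05
eef_pos: [579.1, 222.1, 74.2]
tool_rot: [-0.139, 2.609, 0.038]
wrist_force: [-5.6, -2.3, 9.0]
gripper_width: 36.1
gripper_force: 30.0
```

```bash
python3 st.py; python3 - <<'E'
from h import *
out=[]
for c in("side","top"):
    a=snap(c,c+"8.png"); u=proj(c,FC)[0].astype(int)
    i=cv2.resize(a[u[1]-40:u[1]+40,u[0]-32:u[0]+32],(400,500),interpolation=cv2.INTER_CUBIC); f=facerot(.106,.53)
    for X,Y,z,col in ((25,35,0,(0,255,255)),(22,32,5,(255,0,0))):
        q=proj(c,FC+f.apply(np.array([[-X,-Y,z],[X,-Y,z],[X,Y,z],[-X,Y,z]],float))); cv2.polylines(i,[np.round((q-u+[32.5,40.5])*6.25).astype(int)],True,col,1)
    out.append(i)
    L=[(round(d["p"],2),d["location"],int(d["region"].sum())) for d in ctrl.trace(c,"sink")[:2]]; print(c,L,proj(c,FC)[0])
cv2.imwrite("pics/g8.png",np.hstack(out)[:,:,::-1])
for c in("side","top"):
    L=[(round(d["p"],2),np.round(d["location"])) for d in ctrl.trace(c,"spudger")[:2]]; print(c,L, proj(c,[384+11,-62,6]))
E
```

```text
t 23.05 sink in face [ 0.3  0.2 -0.8] rot err [-0.0002  0.0008 -0.0002]
tool F [  0.47  -1.74 -10.72] tool M [ 0.33   0.297 -0.017] grip 36.05191555590839 30.001997351646423
[0.0006, -0.0004, -0.0175, 0.0001, -0.0002, 0.0]
side [] [317.47354039 163.4574826 ]
top [(0.73, [231.6, 217.9], 161)] [234.87753011 217.42684445]
side [(0.78, array([260., 404.])), (0.64, array([293., 284.]))] [[290.94947995 285.29338241]]
top [(0.75, array([397., 311.]))] [[327.36076461 272.21244266]]
```

View pics/g8.png

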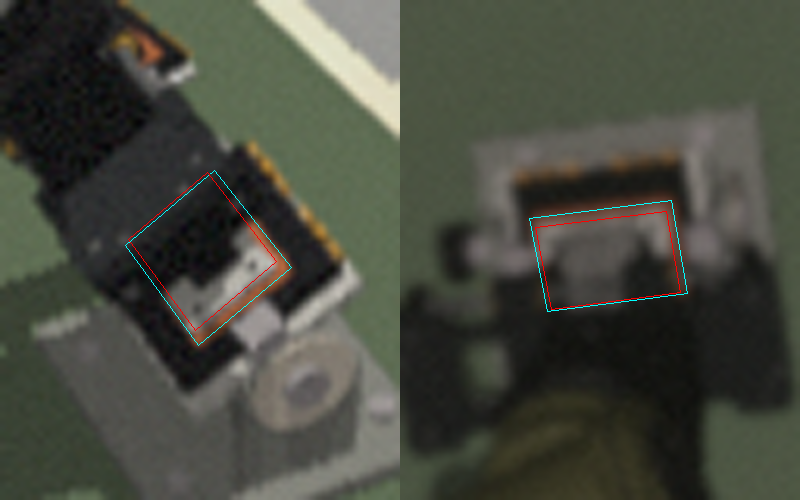

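The picture shows the grey base sitting inside the copper with an even border, its edges matching the red outline in both views: side corner (272,262), top edges at x 540 to 672. The press is about 10 N, so I'll let it settle and hand in.

Emit:
step_arm(plan=[[0,0,0,0,0,0],[0,0,0,0,0,0],[0,0,0,0,0,0],[0,0,0,0,0,0]])

```text
t: 23.68
eef_pos: [579.1, 222.1, 74.2]
tool_rot: [-0.139, 2.609, 0.038]
wrist_force: [-5.3, -3.5, 10.9]
gripper_width: 35.7
gripper_force: 30.0
```

```bash
python3 st.py; python3 -c "
from workcell import ctrl; print(ctrl.sign_off())"
```

```text
t 23.6833 sink in face [ 0.3  0.2 -0.7] rot err [-0.0003  0.0007 -0.0002]
tool F [ -0.66  -2.88 -12.2 ] tool M [0.383 0.238 0.05 ] grip 35.663530072250204 30.00213235616684
[0.0006, -0.0004, -0.0175, 0.0001, -0.0002, 0.0]
the job is handed in; nothing more can be done
None
```

I handed the job in at 23.7 s, with no verdict returned: the lid was levered fully open with the pry tool, the tool laid back on the bench, and the heat sink is gripped and pressed on the copper face at about 12 N, centred to within about 1 mm by my pose estimate (flushness not measured directly).

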